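# Put the inspection set back in its nests

## Task

The inspection is over: put each of the four gauging items away in the nest made for it. The black loupe goes upright in the small round pocket of its square block, the V block upright, groove up, in the square pocket, the master ring flat in the large round dish, same side up as it lies now, and the plug gauge lengthwise in the channel of the cradle, about centred along it; each must lie fully down on the blue lining. Leave the grease tin and the test cup where they stand.

Things in the scene. Friction and masses are not known exactly. Their poses are not given: they have to be found in the camera images.
- loupe: black eyepiece loupe, a plain upright black barrel 37 mm in diameter and 28 mm high, standing on the bench. Origin: centre of its underside, z up. Weighs about 0.05 kg.
- v_block: light grey steel V block, 50 mm (x) by 44 mm (y) and 36 mm high, with an open V groove along its x in the top. Origin: centre of its underside, z up. Weighs about 0.4 kg. Its four side faces are flat and can be gripped across either width low down, below the groove (up to 15 mm above its underside).
- master_ring: setting master ring lying flat: 62 mm outside diameter, 18 mm high, black knurled outside with a light grey ring on top, bore 30 mm. Origin: centre of its underside on the axis, z up. Weighs about 0.2 kg.
- plug_gauge_mid (a point): plug gauge lying on the bench: a bar 108 mm long (along its y), 19 mm wide (x) and 17 mm high, black handle in the middle, bright steel ends. This point: the middle of the gauge on its axis, 8.5 mm above whatever it lies on. Grip it across x at mid length.
- loupe_nest: fixed wooden block 70 x 70 mm, 9 mm high, with a round blue-lined pocket 51 mm in diameter: the loupe's nest. Pocket floor 4 mm above the bench, rim 9 mm. Origin: centre of its underside, straight below the pocket's centre, z up.
- block_nest: fixed wooden block 78 x 78 mm, 9 mm high, with a square blue-lined pocket 62 x 62 mm, its sides along x and y: the V block's nest. Pocket floor 4 mm above the bench, rim 9 mm. The V block fits in any quarter turn. Origin: centre of its underside, below the pocket's centre, z up.
- ring_nest: fixed round wooden dish 90 mm in outside diameter, 9 mm high, with a round blue-lined hollow 76 mm in diameter: the master ring's dish. Its floor is 4 mm above the bench, its rim 9 mm. Origin: centre of its underside, z up.
- plug_nest: fixed wooden cradle 80 mm long (along its x) and 52 mm wide, with a blue-lined channel 34 mm wide between two side rails: the plug gauge's cradle. Channel floor 4 mm above the bench, rails 9 mm; both ends of the channel are open and the gauge's ends stick out about 14 mm beyond it on each side. Origin: centre of its underside, below the channel's centre, z up.
- grease_tin: bystander: blue tin with a white lid, 66 mm in diameter, 44 mm high, loose on the bench at the right of the work. Origin: centre of its underside.
- test_cup: bystander: light aluminium cup, 67 mm in diameter at the rim, 58 mm high, loose on the bench at the left of the work. Origin: centre of its underside.
Things that resemble listed ones, but are neither listed nor needed, are in the scene too. What is shaped like the v_block but brown is not meant.

How it is judged:
By the outcome, as a careful person would: the job done as asked, in the order asked, and still so for the second after the job is handed in, with the robot touching nothing.
It also fails if it takes over 86 s, if anything falls off the work surface, if the arm or the gripper's body presses on something with over 40 N, if the wrist force passes 120 N, or if a joint passes its speed limit or range.

## Robot

A 6-joint arm with a two-finger parallel gripper is mounted at the origin on a cart in front of the work surface, level with it; the furniture and walls round the work are solid. World frame = base frame: x ahead of the robot, y to its left, z up, the work surface at z = 0. Lengths are in m, angles in rad, forces in N, time in s.
With the tool pointing down it reaches from about 0.325 to 0.925 m from the base axis. Payload 3.1 kg.
Tool frame: the origin (TCP) lies midway between the tips of the shut fingers; the grasp point (between the pads) lies 19 mm behind it; z points along the fingers, y is the line along which they close (so a half turn about z gives the same grasp; the last joint's range is limited). The gripper opens to 85 mm and grips with 20 to 120 N. Pads are 22 mm wide; open, the fingers measure 114 mm over their backs; the gripper's body (76 mm by 85 mm) begins 54 mm behind the grasp point. The pads swing forward as they close: fully open they stand 13 mm farther back than shut.
Start: joints at [1.025, 0.217, 1.613, -0, 1.311, -0.112], TCP at [0.263, 0.567, 0.231] pointing down, gripper open.
Joint ranges: [-2.75, 2.75], [-0.78, 2.1], [0.31, 2.55], [-1.13, 4.27], [0.13, 2.63], [-2.58, 2.58]. Speed limits (rad/s): [2.79, 2.79, 3.14, 3.14, 3.14, 3.14].

## Interface

Orientations are given as a rotation vector (axis times angle).
In Python, from cell import readout, capture, job, finder gives the robot as it stands. The module is installed in compiled form; this text tells all that it offers.
- The arm moves only by the tool creep_tool, called after ">>>" as name(argument=value, ...), one argument or row to a line, values as JSON. Schema: {"type":"object","properties":{"increments":{"type":"string"},"aperture":{"type":"number"},"force":{"type":"number"},"only":{"type":"string"},"quiet":{"type":"boolean"},"lines":{"type":"string"}},"required":["increments"],"additionalProperties":false}. increments is a string of 1 to 10 rows, parted by a bar, with the numbers parted by commas; each row has 4 numbers: dx, dy, dz in m, then a turn about the tool's z in rad; each row shifts and turns the commanded pose from where the row before left it, along the tool's axes as they then stand; what a row does not reach is not made up. A row lasts 1/10 s, in which the tool goes at most 0.05 m and 0.15 rad, less where a joint would pass 70% of its speed; a pose out of reach is approached as far as the arm can. aperture is the opening from 0.0 (shut) to 1.0 (fully open), set as the call begins (left out keeps the last). The fingers move at their own pace and stop on an object; force is the grip in N (left out, the last holds). Time passes only in rows, so rows that do not move let the fingers close. The tool returns the time, the measured TCP pose, the force, the opening and the grip force at its end. only (a regular expression) keeps the lines of the reply that match it, lines (a string "A,B") keeps lines A to B, and quiet returns only ok. Input that does not fit is refused with a message, and nothing moves.
- readout.observe(): the state, without advancing time (a new reading comes with each control period).
- capture(name): name is "scene" or "top"; returns a dict with "color" (384x512x3 uint8, red, green, blue), "fov_y" (degrees; the focal length in pixels is half the picture's height over the tangent of half this angle, whatever the lens; pixels are square), "cx", "cy" (the principal point, pixels), "R" (3x3) and "t" (3): a world point X has camera coordinates R X + t. Camera axes: x right, y down, z forward; pixel columns grow to the right and rows downward; lengths in m; the calibration is good to about 2 mm. A picture is of the moment at which its call begins. There is no depth.
- job.finish_job(): hands the job in; it is judged then, once.
Trained networks look in the newest picture that a camera, given by its name, has taken for a name from the list of things; names that differ only in an ending like _2 or _b are one class to them, and where a whole thing is asked for, a point or a joint stands for the part that bears it (a point fixed in the world has none). Each returns a list of dicts, best first, with "confidence" (0 to 1); they miss things now and then, are a little off and sometimes report something else, mostly with a low value. They report only what shows in the picture. A call takes as long as a camera call. They do not tell look-alikes from the thing itself.
- finder.look_for(camera, label): "centre" ([column, row] in pixels, amid what is visible of it).
- finder.silhouettes(camera, label): "mask" (384x512 bool, what is visible of it) and "centre" ([column, row] in pixels, amid what is visible of it).
The state is a dict: "clock": time; "joint_pos": joint angles; "qd": joint speeds; "joint_torque": joint torques, N m; "tcp_pos": TCP position; "ee_rot": TCP orientation; "wrist_force": force on the tool from outside, world axes, zero at the start; "moment": the same for the moment, N m; "finger_gap": opening from 0.0 (shut) to 1.0 (fully open); "grip_force": force on a finger pad.
Only numpy, scipy, OpenCV 4.12 (cv2) and the standard library are available. Lean on these libraries where they do the work, as an engineer would, in place of code of your own. Each camera call takes 0.05 s, during which the arm holds its last target. There are 200 camera calls.

## Working session

There is one attempt and no reset: what is moved stays moved. The work goes in short steps, Python scripts to look and compute and a tool call to move; the robot and the scene stay as the last step left them, time stands still between calls to the robot, and variables do not carry over. Pictures are saved under pics/ and viewed, at most 14 in all, crops included, and the job is handed in when it is done.

```bash
mkdir -p pics
```

Create h.py:
```python
import numpy as np, cv2
from cell import readout, capture, job, finder
def ray(c,uv,z):
    f=c["color"].shape[0]/2/np.tan(np.radians(c["fov_y"])/2)
    d=np.array([(uv[0]-c["cx"])/f,(uv[1]-c["cy"])/f,1.]); R=np.array(c["R"]);t=np.array(c["t"])
    o=-R.T@t; d=R.T@d; return o+d*(z-o[2])/d[2]
def save(c,n,box=None,s=1):
    im=c["color"][:,:,::-1]
    if box: im=im[box[1]:box[3],box[0]:box[2]]
    cv2.imwrite("pics/"+n,cv2.resize(im,None,fx=s,fy=s,interpolation=cv2.INTER_CUBIC))
```

Run:
```python
from h import *
for n in("scene","top"):
    c=capture(n); save(c,n+"0.png",s=1.5); R=np.array(c["R"]);print(n,-R.T@c["t"],R.round(2).tolist(),c["fov_y"],c["cx"],c["cy"])
hs=dict(loupe=.014,v_block=.018,master_ring=.009,plug_gauge_mid=.0085,loupe_nest=.006,block_nest=.006,ring_nest=.006,plug_nest=.006,grease_tin=.022,test_cup=.03)
for l,h in hs.items():
    for d in finder.look_for("top",l): print(l,round(d["confidence"],2),np.round(d["centre"]),ray(c,d["centre"],h).round(3))
print(readout.observe())
```

```text
scene [ 0.01510077 -0.62933342  0.74808167] [[0.79, -0.61, 0.01], [-0.38, -0.5, -0.77], [0.47, 0.61, -0.63]] 48.601335984563164 252.78429516737722 186.65770406326223
top [0.3295894  0.05054084 1.26626544] [[-0.01, -1.0, 0.01], [-0.99, 0.01, -0.17], [0.17, -0.01, -0.99]] 43.202722187505614 257.7524940753672 191.5682155548245
loupe 0.72 [352. 226.] [ 0.453 -0.207  0.014]
loupe 0.56 [176. 241.] [0.418 0.248 0.014]
v_block 0.68 [382. 140.] [ 0.683 -0.296  0.018]
v_block 0.65 [345. 170.] [ 0.601 -0.192  0.018]
master_ring 0.65 [222. 239.] [0.422 0.132 0.009]
master_ring 0.24 [391. 190.] [ 0.548 -0.314  0.009]
plug_gauge_mid 0.63 [283. 166.] [ 0.614 -0.03   0.008]
loupe_nest 0.64 [225. 185.] [0.564 0.123 0.006]
block_nest 0.62 [353. 224.] [ 0.458 -0.211  0.006]
ring_nest 0.75 [161. 187.] [0.56  0.294 0.006]
plug_nest 0.84 [280. 223.] [ 0.463 -0.021  0.006]
plug_nest 0.19 [227. 187.] [0.56  0.119 0.006]
grease_tin 0.79 [389. 194.] [ 0.534 -0.305  0.022]
test_cup 0.97 [116. 220.] [0.469 0.4   0.03 ]
{'clock': 0.6, 'joint_pos': array([ 1.02480384e+00,  2.16863096e-01,  1.61338324e+00,  1.39970252e-05,
        1.31129774e+00, -1.12204634e-01]), 'qd': array([ 9.31758686e-06, -1.31274203e-03,  5.13518931e-05, -7.48115955e-04,
       -2.31431083e-04, -1.04235577e-03]), 'joint_torque': array([-7.18059309e-04, -3.96584630e+01, -3.04030287e+01, -2.25519539e-04,
        1.07500124e-03, -4.21472649e-06]), 'tcp_pos': array([0.26268522, 0.56714255, 0.23133195]), 'ee_rot': array([6.76067348e-01, 3.06798291e+00, 7.90840492e-05]), 'wrist_force': array([-0.44002332,  0.17209149, -0.55366288]), 'moment': array([ 0.00576443,  0.06921451, -0.01709692]), 'grip_force': 0.0, 'finger_gap': 1.0016971401277952}
```

View pics/top0.png

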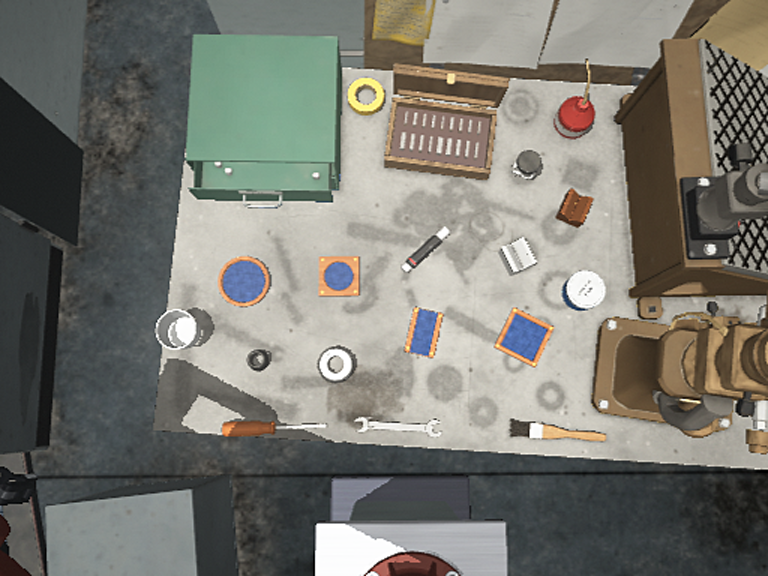

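View pics/scene0.png

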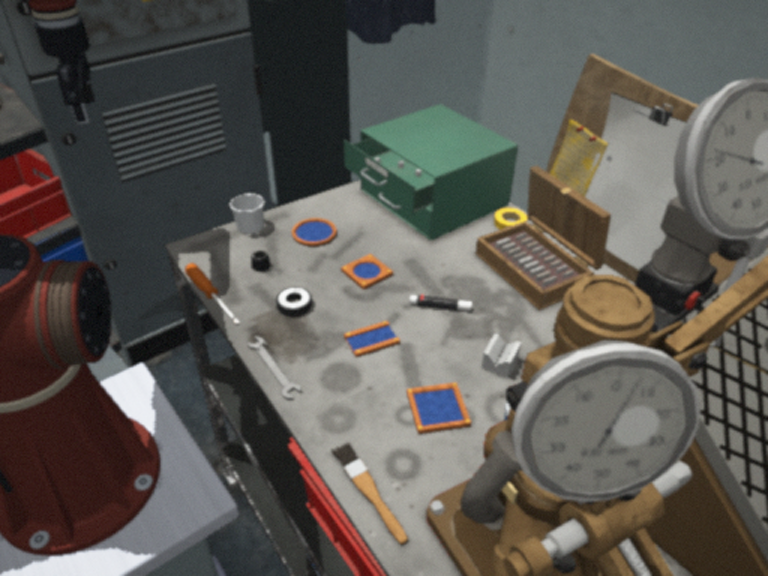

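The top view (512 px scale) shows these things:
- **Loupe candidates:** the upright black barrel at (172,239), and a dark-lidded glass jar at about (352,109). The barrel on the open bench fits the description.
- **V block candidates:** light grey at (345,170), and brown at (383,138). The grey one is meant.
- **Ring candidates:** black with a light top at (224,243), and a yellow one at (244,64). The black one is meant.
- **Plug gauge:** at (283,166).
- **Nests:** round dish (163,187), loupe block (226,184), cradle (283,222), square block (349,224).

I'll fit the poses to silhouettes from both cameras and confirm them in a crop.

Add to h.py:
```python
from scipy.optimize import minimize
def box(a,b,h): return np.array([[x,y,z] for x in(-a/2,a/2) for y in(-b/2,b/2) for z in(0,h)])
def cyl(d,h): return np.array([[d/2*np.cos(k),d/2*np.sin(k),z] for k in np.arange(0,6.28,.2) for z in(0,h)])
M=dict(loupe=(cyl(.037,.028),0),v_block=(box(.05,.044,.036),1),master_ring=(cyl(.062,.018),0),plug_gauge_mid=(box(.019,.108,.017),1),
 loupe_nest=(box(.07,.07,.009),1),block_nest=(box(.078,.078,.009),1),ring_nest=(cyl(.09,.009),0),plug_nest=(box(.08,.052,.009),1),grease_tin=(cyl(.066,.044),0),test_cup=(cyl(.067,.058),0))
def proj(c,P):
    f=c["color"].shape[0]/2/np.tan(np.radians(c["fov_y"])/2); q=P@np.array(c["R"]).T+c["t"]
    return np.c_[f*q[:,0]/q[:,2]+c["cx"],f*q[:,1]/q[:,2]+c["cy"]]
S=4
def outline(c,l,p,z0=0):
    P=M[l][0]; a=p[2]; Q=np.c_[P[:,0]*np.cos(a)-P[:,1]*np.sin(a)+p[0],P[:,0]*np.sin(a)+P[:,1]*np.cos(a)+p[1],P[:,2]+z0]
    return cv2.convexHull(proj(c,Q).astype(np.float32))
def fit(l,cms,p0,z0=0):
    big=[cv2.resize(m.astype(np.uint8),None,fx=S,fy=S,interpolation=cv2.INTER_LINEAR) for c,m in cms]
    def cost(p):
        s=0
        for (c,m),b in zip(cms,big):
            r=np.zeros_like(b); cv2.fillConvexPoly(r,np.round(((outline(c,l,p,z0)+.5)*S-.5)*16).astype(np.int32),1,shift=4)
            s+=1-(r&b).sum()/max(1,(r|b).sum())
        return s/len(cms)
    best=None
    for a in ((0,.4,.8,1.2,1.6,2.0,2.4,2.8) if M[l][1] else (0,)):
        x0=np.array([p0[0],p0[1],a]); r=minimize(cost,x0,method="Nelder-Mead",options=dict(initial_simplex=[x0,x0+[.01,0,0],x0+[0,.01,0],x0+[0,0,.2]],xatol=1e-4,fatol=1e-4))
        if best is None or r.fun<best.fun: best=r
    return best.x,best.fun
```

Run:
```python
from h import *
import pickle
G=dict(loupe=(.418,.248),v_block=(.601,-.192),master_ring=(.422,.132),plug_gauge_mid=(.614,-.03),loupe_nest=(.564,.123),block_nest=(.458,-.211),ring_nest=(.56,.294),plug_nest=(.463,-.021),grease_tin=(.534,-.305),test_cup=(.469,.4))
C={n:capture(n) for n in("top","scene")}; res={}
vis=C["top"]["color"][:,:,::-1].copy(); vis=cv2.resize(vis,None,fx=3,fy=3,interpolation=cv2.INTER_CUBIC)
for l,g in G.items():
    cms=[]
    for n,c in C.items():
        uv=proj(c,np.array([[*g,.01]]))[0]
        ds=[d for d in finder.silhouettes(n,l) if np.hypot(*(d["centre"]-uv))<22]
        if ds: cms.append((c,ds[0]["mask"]))
    out=[(x.round(4).tolist(),round(e,2)) for x,e in [fit(l,[k],g) for k in cms]+([fit(l,cms,g)] if len(cms)>1 else [])]
    if out: res[l]=out[-1][0]; print(l,*out); cv2.polylines(vis,[np.round((outline(C["top"],l,res[l])+.5)*3).astype(int)],True,(0,255,0),1)
    else: print(l,"none")
pickle.dump(res,open("res.pkl","wb"))
cv2.imwrite("pics/fit.png",vis[390:780,320:1220][:, :800])
```

```text
loupe ([0.422, 0.2578, -0.1091], np.float64(0.63)) ([0.4229, 0.2647, -0.0084], np.float64(0.27)) ([0.4213, 0.2624, -0.0373], np.float64(0.45))
v_block ([0.5984, -0.1903, 0.4273], np.float64(0.08)) ([0.6011, -0.1891, 0.4454], np.float64(0.13)) ([0.5983, -0.1906, 3.5759], np.float64(0.11))
master_ring ([0.413, 0.1275, 0.2918], np.float64(0.27)) ([0.414, 0.1289, 0.1107], np.float64(0.11)) ([0.4133, 0.1278, 0.1049], np.float64(0.19))
plug_gauge_mid ([0.6139, -0.0298, 0.7474], np.float64(0.09)) ([0.6196, -0.0271, 0.777], np.float64(0.42)) ([0.614, -0.0298, 0.746], np.float64(0.26))
loupe_nest ([0.5679, 0.1238, 1.5718], np.float64(0.04)) ([0.5694, 0.1248, 0.0302], np.float64(0.08)) ([0.5688, 0.1241, 1.5839], np.float64(0.06))
block_nest ([0.4585, -0.1998, 2.6628], np.float64(0.09)) ([0.4593, -0.1989, 1.0939], np.float64(0.04)) ([0.4591, -0.1991, 1.0922], np.float64(0.06))
ring_nest ([0.5612, 0.2923, 0.1786], np.float64(0.04)) ([0.5613, 0.2936, 0.0041], np.float64(0.07)) ([0.5612, 0.2925, -0.0167], np.float64(0.06))
plug_nest ([0.4692, -0.0249, 2.8713], np.float64(0.13)) ([0.4688, -0.0244, 2.9217], np.float64(0.05)) ([0.4686, -0.0247, -0.2211], np.float64(0.09))
grease_tin ([0.5375, -0.3018, 0.0963], np.float64(0.07))
test_cup ([0.4719, 0.3922, 0.2968], np.float64(0.18)) ([0.4739, 0.3985, 0.0138], np.float64(0.18)) ([0.4729, 0.3948, 0.1129], np.float64(0.18))
```

View pics/fit.png

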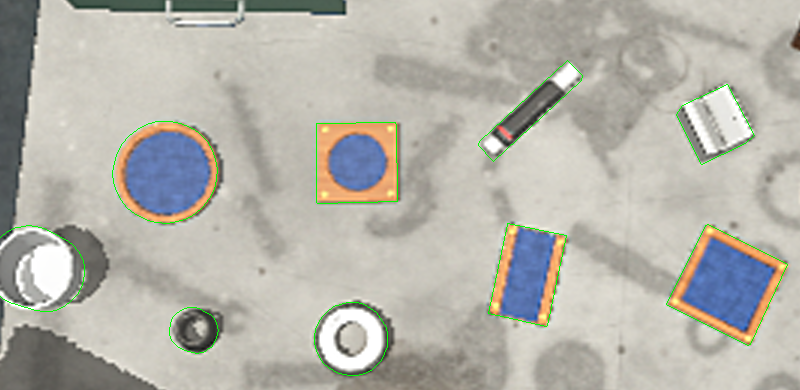

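The outlines sit on the right things: loupe (197,328), ring (352,338), gauge (530,110), grey V block (716,124), and the four nests, in crop pixels. The sizes agree, and the two cameras agree to within a few mm. First I'll align the tool with world y over the loupe.

Create go.py:
```python
import sys,numpy as np
from scipy.spatial.transform import Rotation as Ro
from cell import readout
def rel(x,y,z,yaw):
    o=readout.observe(); R=Ro.from_rotvec(o["ee_rot"]).as_matrix(); p=o["tcp_pos"]
    cur=np.arctan2(R[1,1],R[0,1]); d=(yaw-cur+np.pi/2)%np.pi-np.pi/2
    w=cur+d; yh=np.array([np.cos(w),np.sin(w)]); xh=np.array([-yh[1],yh[0]]); e=np.array([x,y])-p[:2]
    print("turn %.3f then dx %.4f dy %.4f dz %.4f | yaw %.3f tilt %.3f q6 %.2f F %s gap %.3f"%(-d,e@xh,e@yh,p[2]-z,cur,R[2,2],o["joint_pos"][5],o["wrist_force"].round(1),o["finger_gap"]))
rel(*map(float,sys.argv[1:]))
```

```text
(no output)
```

>>> creep_tool(
  increments="0,0,0.01,-0.144 | 0,0,0.01,-0.144 | 0,0,0.01,-0.145 | 0,0,0,0",
  aperture=1.0,
)

```text
clock: 2.1
tcp_pos: [0.262, 0.566, 0.1994]
ee_rot: [-0.002, -3.14, 0.005]
wrist_force: [0.2, -0.0, -0.4]
finger_gap: 1.003
grip_force: 0.0
```

```bash
python3 go.py .4215 .2595 .1 1.5708
```

```text
turn -0.001 then dx -0.1595 dy -0.3065 dz 0.0994 | yaw 1.570 tilt -1.000 q6 -0.54 F [ 0.2 -0.  -0.4] gap 1.003
```

>>> creep_tool(
  increments="-0.016,-0.031,0,0 | -0.016,-0.031,0,0 | -0.016,-0.031,0,0 | -0.016,-0.031,0,0 | -0.016,-0.031,0,0 | -0.016,-0.031,0,0 | -0.016,-0.031,0,0 | -0.016,-0.031,0.015,0 | -0.016,-0.031,0.02,0 | -0.016,-0.028,0.02,0",
  aperture=1.0,
)

```text
clock: 3.1
tcp_pos: [0.4238, 0.259, 0.1471]
ee_rot: [0.007, 3.139, 0.002]
wrist_force: [1.0, -0.4, 0.4]
finger_gap: 0.999
grip_force: 0.0
```

>>> creep_tool(
  increments="0,0,0.02,0 | 0,0,0,0",
)

```text
clock: 3.3
tcp_pos: [0.4209, 0.2582, 0.124]
ee_rot: [-0.009, -3.137, 0.003]
wrist_force: [-0.0, 0.4, -0.2]
finger_gap: 0.998
grip_force: 0.0
```

```bash
python3 go.py .4215 .2595 .006 1.5708
```

Run:
```python
from h import *
c=capture("top"); u=[int(v) for v in proj(c,np.array([[.42,.26,.03]]))[0]]; print(u)
save(c,"a1.png",(u[0]-50,u[1]-40,u[0]+50,u[1]+40),5)
```

```text
turn -0.006 then dx -0.0006 dy 0.0013 dz 0.1180 | yaw 1.565 tilt -1.000 q6 -1.16 F [-0.   0.4 -0.2] gap 0.998
[170, 239]
```

View pics/a1.png

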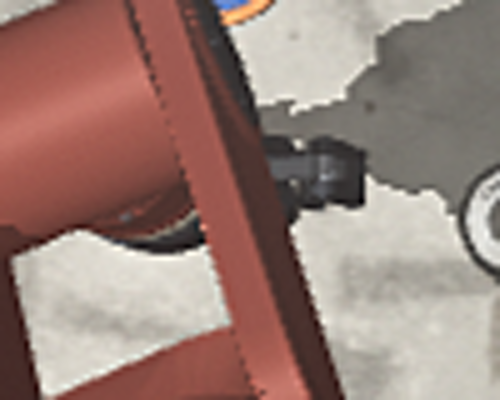

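The arm hides the loupe in this view, with only a finger showing at crop (335,175). The commanded pose matches the measurement, so I'll descend and grip.

>>> creep_tool(
  increments="0,0.001,0.03,0 | 0,0,0.03,0 | 0,0,0.025,0 | 0,0,0.015,0 | 0,0,0.01,0 | 0,0,0.008,0 | 0,0,0,0 | 0,0,0,0",
)

```text
clock: 4.15
tcp_pos: [0.4232, 0.2616, 0.0092]
ee_rot: [0.001, 3.14, 0.001]
wrist_force: [0.5, 0.3, 0.0]
finger_gap: 1.003
grip_force: 0.0
```

>>> creep_tool(
  increments="0,0,0,0 | 0,0,0,0 | 0,0,0,0 | 0,0,0,0 | 0,0,0,0 | 0,0,0,0 | 0,0,0,0",
  aperture=0.0,
  force=30,
)

```text
clock: 4.85
tcp_pos: [0.4228, 0.2609, 0.0089]
ee_rot: [0.001, 3.141, -0.0]
wrist_force: [-0.5, -2.6, 6.3]
finger_gap: 0.372
grip_force: 29.9
```

```bash
python3 go.py .5685 .1243 .06 1.5708
```

```text
turn -0.001 then dx -0.1457 dy -0.1366 dz -0.0511 | yaw 1.570 tilt -1.000 q6 -1.16 F [-0.5 -2.6  6.3] gap 0.372
```

>>> creep_tool(
  increments="0,0,-0.01,0 | 0,0,-0.02,0 | 0,0,-0.03,0 | 0,0,-0.02,0 | 0,0,0,0",
)

```text
clock: 5.35
tcp_pos: [0.4252, 0.2624, 0.0918]
ee_rot: [0.001, 3.134, 0.005]
wrist_force: [0.4, -0.3, -0.5]
finger_gap: 0.376
grip_force: 30.0
```

```bash
python3 go.py .5685 .1243 .06 1.5708
```

Run:
```python
from h import *
c=capture("scene"); save(c,"a2.png",(130,100,330,250),4)
```

```text
turn -0.001 then dx -0.1433 dy -0.1381 dz 0.0318 | yaw 1.570 tilt -1.000 q6 -1.16 F [ 0.4 -0.3 -0.5] gap 0.376
```

View pics/a2.png

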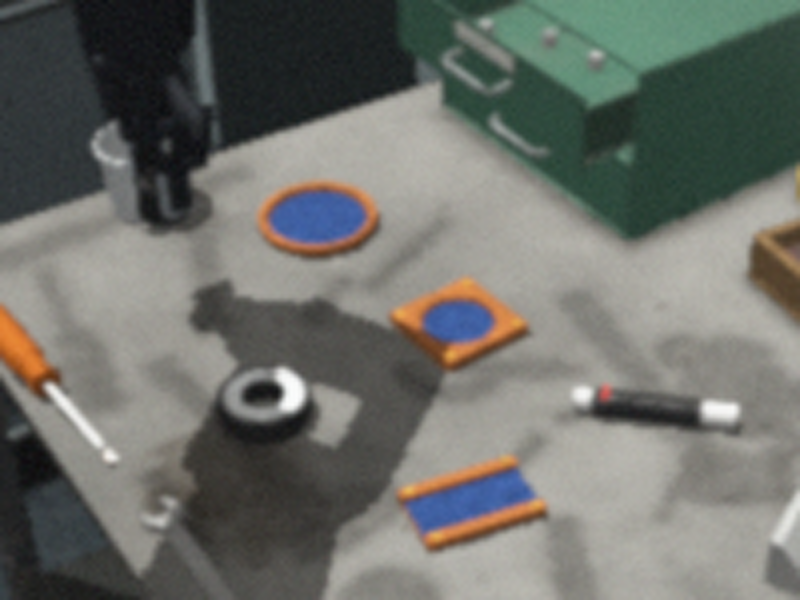

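The loupe is off the bench and hangs between the fingers at about (165,190) in the crop. Next I'll carry it over to its nest.

>>> creep_tool(
  increments="-0.029,-0.0275,0,0 | -0.029,-0.0275,0,0 | -0.029,-0.0275,0,0 | -0.029,-0.0275,0,0 | -0.029,-0.0275,0,0 | 0,0,0.02,0 | 0,0,0.02,0 | 0,0,0,0",
)

```text
clock: 6.2
tcp_pos: [0.5628, 0.1225, 0.043]
ee_rot: [-0.003, -3.131, 0.001]
wrist_force: [-0.5, 0.6, -2.3]
finger_gap: 0.374
grip_force: 30.0
```

```bash
python3 go.py .5695 .1243 .0135 1.5708;python3 go.py .5695 .1243 .0135 1.5708
```

```text
turn -0.002 then dx -0.0067 dy 0.0018 dz 0.0295 | yaw 1.569 tilt -1.000 q6 -1.48 F [-0.5  0.6 -2.3] gap 0.374
turn -0.002 then dx -0.0067 dy 0.0018 dz 0.0295 | yaw 1.569 tilt -1.000 q6 -1.48 F [-0.5  0.6 -2.3] gap 0.374
```

>>> creep_tool(
  increments="-0.004,0.001,0,0 | 0,0,0.01,0 | 0,0,0,0 | 0,0,0,0",
)

```text
clock: 6.6
tcp_pos: [0.5713, 0.1246, 0.0384]
ee_rot: [0.001, 3.142, -0.0]
wrist_force: [0.0, 0.3, 0.9]
finger_gap: 0.375
grip_force: 30.0
```

```bash
python3 go.py .5695 .1243 .0135 1.5708
```

```text
turn -0.000 then dx 0.0018 dy -0.0003 dz 0.0249 | yaw 1.570 tilt -1.000 q6 -1.48 F [0.  0.3 0.9] gap 0.375
```

>>> creep_tool(
  increments="0.0015,0,0.01,0 | 0,0,0.01,0 | 0,0,0.004,0 | 0,0,0,0 | 0,0,0,0 | 0,0,0,0",
)

```text
clock: 7.2
tcp_pos: [0.5698, 0.1243, 0.0141]
ee_rot: [-0.001, -3.142, 0.0]
wrist_force: [-0.2, -0.5, 0.6]
finger_gap: 0.378
grip_force: 30.0
```

```bash
python3 go.py .5695 .1243 .0135 1.5708
```

```text
turn -0.001 then dx 0.0003 dy -0.0000 dz 0.0006 | yaw 1.570 tilt -1.000 q6 -1.48 F [-0.2 -0.5  0.6] gap 0.378
```

>>> creep_tool(
  increments="0,0,0,0 | 0,0,0,0 | 0,0,0,0 | 0,0,0,0 | 0,0,0,0 | 0,0,-0.01,0 | 0,0,-0.02,0 | 0,0,-0.03,0 | 0,0,-0.03,0 | 0,0,-0.01,0",
  aperture=1.0,
)

```text
clock: 8.2
tcp_pos: [0.5728, 0.1247, 0.1189]
ee_rot: [0.001, 3.134, 0.001]
wrist_force: [0.4, 0.2, 0.2]
finger_gap: 1.002
grip_force: 0.0
```

```bash
python3 go.py .598 -.1905 .1 1.998
```

```text
turn -0.428 then dx 0.1076 dy -0.2973 dz 0.0189 | yaw 1.570 tilt -1.000 q6 -1.48 F [0.4 0.2 0.2] gap 1.002
```

>>> creep_tool(
  increments="0,0,0,-0.143 | 0,0,0,-0.143 | 0,0,0,-0.142 | 0,0,0,0 | 0,0,0,0",
)

```text
clock: 8.7
tcp_pos: [0.5695, 0.1244, 0.1139]
ee_rot: [0.661, -3.07, -0.0]
wrist_force: [-0.0, -0.5, -0.5]
finger_gap: 0.998
grip_force: 0.0
```

```bash
python3 go.py .598 -.1905 .1 1.998
```

```text
turn -0.003 then dx 0.1045 dy -0.2984 dz 0.0139 | yaw 1.995 tilt -1.000 q6 -1.90 F [-0.  -0.5 -0.5] gap 0.998
```

>>> creep_tool(
  increments="0.0105,-0.03,0,0 | 0.0105,-0.03,0,0 | 0.0105,-0.03,0,0 | 0.0105,-0.03,0,0 | 0.0105,-0.03,0,0 | 0.0105,-0.03,0,0 | 0.0105,-0.03,0,0 | 0.0105,-0.03,0,0 | 0.0105,-0.03,0,0 | 0.0105,-0.029,0,0",
)

```text
clock: 9.7
tcp_pos: [0.598, -0.1926, 0.114]
ee_rot: [0.662, -3.071, -0.0]
wrist_force: [-0.4, 0.3, -0.1]
finger_gap: 1.0
grip_force: 0.0
```

>>> creep_tool(
  increments="0,0,0.01,0 | 0,0,0,0 | 0,0,0,0 | 0,0,0,0",
)

```text
clock: 10.1
tcp_pos: [0.5979, -0.1899, 0.104]
ee_rot: [0.667, -3.069, -0.001]
wrist_force: [0.5, -0.4, -0.4]
finger_gap: 1.0
grip_force: 0.0
```

```bash
python3 go.py .598 -.1905 .004 1.998
```

Run:
```python
from h import *
c=capture("top"); save(c,"b1.png",(190,120,400,260),3.5)
```

```text
turn 0.001 then dx 0.0002 dy -0.0006 dz 0.1000 | yaw 1.999 tilt -1.000 q6 -2.42 F [ 0.5 -0.4 -0.4] gap 1.000
```

View pics/b1.png

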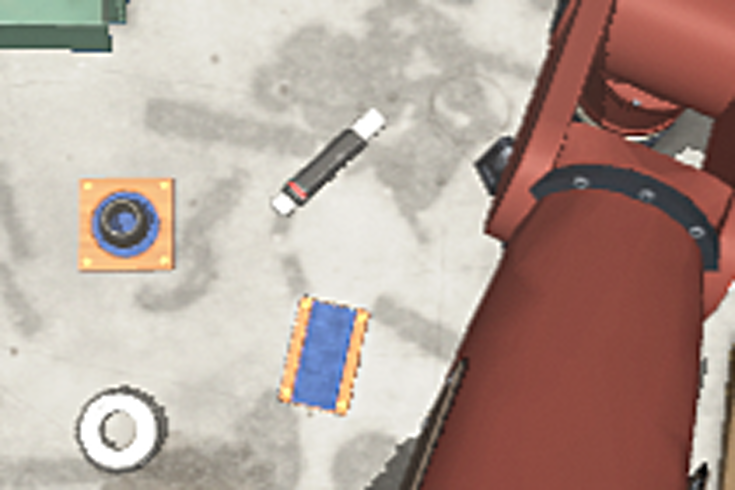

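The loupe stands centred in its pocket at crop (127,222). Next I'll descend on the grey V block.

>>> creep_tool(
  increments="0,0,0.03,0 | 0,0,0.03,0 | 0,0,0.02,0 | 0,0,0.01,0 | 0,0,0.006,0 | 0,0,0.003,0 | 0,0,0,0 | 0,0,0,0 | 0,0,0,0",
)

```text
clock: 11.05
tcp_pos: [0.599, -0.1916, 0.0065]
ee_rot: [-0.666, 3.069, -0.002]
wrist_force: [0.2, -0.1, 0.9]
finger_gap: 0.999
grip_force: 0.0
```

```bash
python3 go.py .598 -.1905 .004 1.998
```

```text
turn -0.000 then dx 0.0005 dy 0.0014 dz 0.0025 | yaw 1.998 tilt -1.000 q6 -2.42 F [ 0.2 -0.1  0.9] gap 0.999
```

>>> creep_tool(
  increments="0,0,0,0 | 0,0,0,0 | 0,0,0,0 | 0,0,0,0 | 0,0,0,0 | 0,0,0,0 | 0,0,0,0",
  aperture=0.0,
  force=60,
)

```text
clock: 11.75
tcp_pos: [0.5985, -0.1915, 0.0057]
ee_rot: [-0.666, 3.07, -0.001]
wrist_force: [-0.6, -0.0, 2.6]
finger_gap: 0.505
grip_force: 63.0
```

```bash
python3 go.py .598 -.1905 .004 1.998
```

```text
turn -0.000 then dx 0.0001 dy 0.0011 dz 0.0017 | yaw 1.998 tilt -1.000 q6 -2.42 F [-0.6 -0.   2.6] gap 0.505
```

>>> creep_tool(
  increments="0,0,-0.01,0 | 0,0,-0.02,0 | 0,0,-0.03,0.1 | 0,0,-0.02,0.134 | 0,0,0,0.134 | 0,0,0,0.134 | 0,0,0,0.134 | 0,0,0,0.134 | 0,0,0,0.134 | 0,0,0,0",
)

```text
clock: 12.75
tcp_pos: [0.5965, -0.1904, 0.0837]
ee_rot: [-0.741, -3.049, -0.001]
wrist_force: [-0.5, -0.3, -5.3]
finger_gap: 0.502
grip_force: 62.3
```

>>> creep_tool(
  increments="0,0,0,0 | 0,0,0,0",
)

```text
clock: 12.95
tcp_pos: [0.5975, -0.1909, 0.0847]
ee_rot: [-0.739, -3.052, -0.0]
wrist_force: [-0.4, 0.6, -4.2]
finger_gap: 0.506
grip_force: 62.3
```

```bash
python3 go.py .459 -.1991 .04 1.0922
```

```text
turn 0.004 then dx 0.1192 dy -0.0711 dz 0.0447 | yaw 1.096 tilt -1.000 q6 -1.52 F [-0.4  0.6 -4.2] gap 0.506
```

>>> creep_tool(
  increments="0.024,-0.0142,0,0.004 | 0.024,-0.0142,0,0 | 0.024,-0.0142,0,0 | 0.024,-0.0142,0,0 | 0.023,-0.0143,0,0 | 0,0,0.02,0 | 0,0,0.02,0 | 0,0,0,0 | 0,0,0,0 | 0,0,0,0",
)

```text
clock: 13.95
tcp_pos: [0.4609, -0.1999, 0.0465]
ee_rot: [0.747, 3.049, -0.001]
wrist_force: [0.2, -0.8, -3.9]
finger_gap: 0.507
grip_force: 62.6
```

```bash
python3 go.py .459 -.1991 .0115 1.0922
```

```text
turn -0.002 then dx 0.0021 dy -0.0002 dz 0.0350 | yaw 1.091 tilt -1.000 q6 -1.64 F [ 0.2 -0.8 -3.9] gap 0.507
```

>>> creep_tool(
  increments="0.002,0,0.012,0 | 0,0,0.012,0 | 0,0,0.007,0 | 0,0,0.003,0 | 0,0,0,0 | 0,0,0,0 | 0,0,0,0",
)

```text
clock: 14.65
tcp_pos: [0.4584, -0.1987, 0.0116]
ee_rot: [0.748, 3.05, -0.0]
wrist_force: [-0.3, 0.3, -4.7]
finger_gap: 0.506
grip_force: 62.9
```

```bash
python3 go.py .459 -.1991 .0115 1.0922
```

```text
turn -0.002 then dx -0.0007 dy -0.0001 dz 0.0001 | yaw 1.090 tilt -1.000 q6 -1.64 F [-0.3  0.3 -4.7] gap 0.506
```

Still hanging free (about −4 N, its weight). I'll go 1 mm lower, release and rise.

>>> creep_tool(
  increments="0,0,0.001,0 | 0,0,0,0",
)

```text
clock: 14.85
tcp_pos: [0.4581, -0.1985, 0.0104]
ee_rot: [0.748, 3.051, -0.0]
wrist_force: [0.7, -0.5, -5.4]
finger_gap: 0.505
grip_force: 62.9
```

>>> creep_tool(
  increments="0,0,0,0 | 0,0,0,0 | 0,0,0,0 | 0,0,0,0 | 0,0,0,0 | 0,0,-0.01,0 | 0,0,-0.02,0 | 0,0,-0.03,0 | 0,0,-0.03,0 | 0,0,-0.01,0",
  aperture=1.0,
)

```text
clock: 15.85
tcp_pos: [0.4604, -0.1999, 0.1144]
ee_rot: [0.746, 3.045, -0.003]
wrist_force: [-0.3, -0.3, 0.2]
finger_gap: 0.997
grip_force: 0.0
```

```bash
python3 go.py .4135 .128 .1 1.5708
```

```text
turn -0.481 then dx 0.0469 dy 0.3279 dz 0.0144 | yaw 1.090 tilt -1.000 q6 -1.64 F [-0.3 -0.3  0.2] gap 0.997
```

```bash
python3 go.py .4135 .128 .1 1.09
```

```text
turn 0.000 then dx 0.1932 dy 0.2690 dz 0.0144 | yaw 1.090 tilt -1.000 q6 -1.64 F [-0.3 -0.3  0.2] gap 0.997
```

>>> creep_tool(
  increments="0,0,0,0",
)

```text
clock: 15.95
tcp_pos: [0.4596, -0.1994, 0.1126]
ee_rot: [0.747, 3.047, -0.002]
wrist_force: [-0.5, 0.5, -0.1]
finger_gap: 0.998
grip_force: 0.0
```

>>> creep_tool(
  increments="0.0193,0.0269,0,0 | 0.0193,0.0269,0,0 | 0.0193,0.0269,0,0 | 0.0193,0.0269,0,0 | 0.0193,0.0269,0,0 | 0.0193,0.0269,0,0 | 0.0193,0.0269,0,0 | 0.0193,0.0269,0,0 | 0.0193,0.0269,0,0 | 0.0193,0.0269,0,0",
)

```text
clock: 16.95
tcp_pos: [0.4093, 0.1304, 0.1084]
ee_rot: [-0.747, -3.048, 0.002]
wrist_force: [-0.1, 0.5, 0.6]
finger_gap: 0.997
grip_force: 0.0
```

>>> creep_tool(
  increments="0,0,0.015,0 | 0,0,0,0 | 0,0,0,0 | 0,0,0,0",
)

```text
clock: 17.35
tcp_pos: [0.4111, 0.1288, 0.095]
ee_rot: [-0.749, -3.05, 0.001]
wrist_force: [0.1, -0.1, 0.3]
finger_gap: 1.001
grip_force: 0.0
```

```bash
python3 go.py .4135 .128 .003 1.09
```

Run:
```python
from h import *
c=capture("top"); save(c,"c1.png",(190,120,400,260),3.5)
```

```text
turn -0.001 then dx -0.0025 dy 0.0004 dz 0.0920 | yaw 1.089 tilt -1.000 q6 -0.95 F [ 0.1 -0.1  0.3] gap 1.001
```

View pics/c1.png

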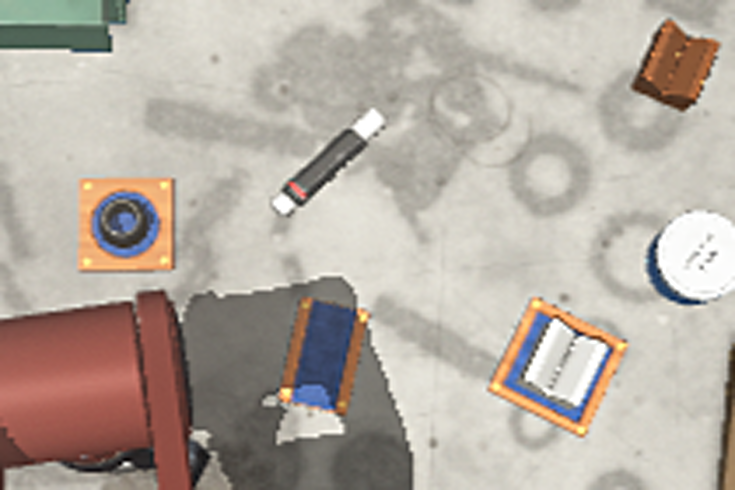

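The V block lies in the square pocket at crop (565,362). Next is the ring.

>>> creep_tool(
  increments="-0.0025,0,0.03,0 | 0,0,0.03,0 | 0,0,0.02,0 | 0,0,0.008,0 | 0,0,0.004,0 | 0,0,0,0 | 0,0,0,0 | 0,0,0,0",
)

```text
clock: 18.2
tcp_pos: [0.4147, 0.1283, 0.0044]
ee_rot: [0.747, 3.049, 0.001]
wrist_force: [0.3, 0.7, 0.4]
finger_gap: 0.999
grip_force: 0.0
```

```bash
python3 go.py .4135 .128 .003 1.09
```

```text
turn -0.000 then dx 0.0009 dy -0.0008 dz 0.0014 | yaw 1.090 tilt -1.000 q6 -0.95 F [0.3 0.7 0.4] gap 0.999
```

>>> creep_tool(
  increments="0,0,0.001,0 | 0,0,0,0 | 0,0,0,0 | 0,0,0,0 | 0,0,0,0 | 0,0,0,0",
  aperture=0.0,
  force=50,
)

```text
clock: 18.8
tcp_pos: [0.4139, 0.1282, 0.0035]
ee_rot: [0.748, 3.051, -0.0]
wrist_force: [-2.9, -2.1, 9.0]
finger_gap: 0.681
grip_force: 52.5
```

```bash
python3 go.py .5612 .2928 .05 1.09
```

```text
turn 0.000 then dx -0.0545 dy 0.2140 dz -0.0465 | yaw 1.090 tilt -1.000 q6 -0.95 F [-2.9 -2.1  9. ] gap 0.681
```

>>> creep_tool(
  increments="0,0,-0.01,0 | 0,0,-0.02,0 | 0,0,-0.03,0 | 0,0,-0.02,0 | 0,0,0,0 | 0,0,0,0 | 0,0,0,0",
)

```text
clock: 19.5
tcp_pos: [0.412, 0.128, 0.0809]
ee_rot: [-0.747, -3.049, 0.002]
wrist_force: [-0.8, 0.2, -2.3]
finger_gap: 0.682
grip_force: 55.2
```

```bash
python3 go.py .5612 .2928 .05 1.09
```

```text
turn 0.000 then dx -0.0561 dy 0.2152 dz 0.0309 | yaw 1.090 tilt -1.000 q6 -0.95 F [-0.8  0.2 -2.3] gap 0.682
```

>>> creep_tool(
  increments="-0.008,0.0307,0,0 | -0.008,0.0307,0,0 | -0.008,0.0307,0,0 | -0.008,0.0307,0,0 | -0.008,0.0307,0,0 | -0.008,0.0307,0,0 | -0.008,0.0307,0,0 | 0,0,0.03,0 | 0,0,0,0 | 0,0,0,0",
)

```text
clock: 20.5
tcp_pos: [0.5598, 0.2917, 0.049]
ee_rot: [-0.746, -3.046, 0.006]
wrist_force: [0.0, -0.5, -1.4]
finger_gap: 0.681
grip_force: 55.3
```

>>> creep_tool(
  increments="0,0,0.01,0 | 0,0,0,0 | 0,0,0,0",
)

```text
clock: 20.8
tcp_pos: [0.5624, 0.2925, 0.0425]
ee_rot: [-0.749, -3.051, 0.0]
wrist_force: [0.0, 1.0, -1.8]
finger_gap: 0.684
grip_force: 55.3
```

```bash
python3 go.py .5612 .2928 .0095 1.09
```

```text
turn -0.000 then dx 0.0012 dy -0.0003 dz 0.0330 | yaw 1.090 tilt -1.000 q6 -0.72 F [ 0.   1.  -1.8] gap 0.684
```

>>> creep_tool(
  increments="0.001,0,0.012,0 | 0,0,0.012,0 | 0,0,0.006,0 | 0,0,0.003,0 | 0,0,0,0 | 0,0,0,0 | 0,0,0,0",
)

```text
clock: 21.5
tcp_pos: [0.5622, 0.2934, 0.0097]
ee_rot: [0.748, 3.05, 0.001]
wrist_force: [0.8, -0.2, -1.9]
finger_gap: 0.684
grip_force: 55.3
```

```bash
python3 go.py .5612 .2928 .009 1.09
```

```text
turn 0.000 then dx 0.0005 dy -0.0010 dz 0.0007 | yaw 1.090 tilt -1.000 q6 -0.72 F [ 0.8 -0.2 -1.9] gap 0.684
```

>>> creep_tool(
  increments="0,0,0.001,0 | 0,0,0,0",
)

```text
clock: 21.7
tcp_pos: [0.5617, 0.2933, 0.0084]
ee_rot: [0.748, 3.051, 0.0]
wrist_force: [-0.2, 0.1, -2.4]
finger_gap: 0.687
grip_force: 55.3
```

>>> creep_tool(
  increments="0,0,0,0 | 0,0,0,0 | 0,0,0,0 | 0,0,0,0 | 0,0,-0.01,0 | 0,0,-0.02,0 | 0,0,-0.03,0.114 | 0,0,-0.03,0.114 | 0,0,-0.01,0.114 | 0,0,0,0",
  aperture=1.0,
)

```text
clock: 22.7
tcp_pos: [0.564, 0.2942, 0.1123]
ee_rot: [1.254, 2.875, 0.007]
wrist_force: [0.3, 0.7, -0.0]
finger_gap: 0.999
grip_force: 0.0
```

>>> creep_tool(
  increments="0,0,0,0 | 0,0,0,0",
)

```text
clock: 22.9
tcp_pos: [0.5605, 0.2928, 0.1069]
ee_rot: [-1.253, -2.879, 0.003]
wrist_force: [0.1, 0.6, 1.2]
finger_gap: 1.003
grip_force: 0.0
```

```bash
python3 go.py .614 -.0298 .1 .7465
```

```text
turn 0.003 then dx -0.2731 dy -0.1799 dz 0.0069 | yaw 0.750 tilt -1.000 q6 -0.38 F [0.1 0.6 1.2] gap 1.003
```

>>> creep_tool(
  increments="-0.0276,-0.0276,0,0 | -0.0276,-0.0276,0,0 | -0.0276,-0.0276,0,0 | -0.0276,-0.0276,0,0 | -0.0276,-0.0276,0,0 | -0.0276,-0.0276,0,0 | -0.0276,-0.0276,0,0 | -0.0267,0.0044,0,0 | -0.0267,0.0044,0,0 | -0.0267,0.0044,0,0",
)

```text
clock: 23.9
tcp_pos: [0.615, -0.0305, 0.1066]
ee_rot: [-1.255, -2.877, 0.001]
wrist_force: [-1.0, -0.4, -0.2]
finger_gap: 0.999
grip_force: 0.0
```

>>> creep_tool(
  increments="0,0,0,0 | 0,0,0,0 | 0,0,0,0",
)

```text
clock: 24.2
tcp_pos: [0.614, -0.0288, 0.1069]
ee_rot: [-1.254, -2.877, 0.001]
wrist_force: [0.0, -0.6, -0.4]
finger_gap: 1.001
grip_force: 0.0
```

```bash
python3 go.py .614 -.0298 .007 .7465
```

Run:
```python
from h import *
c=capture("top"); save(c,"d1.png",(110,120,320,260),3.5)
```

```text
turn 0.002 then dx -0.0007 dy -0.0007 dz 0.0999 | yaw 0.749 tilt -1.000 q6 -0.91 F [ 0.  -0.6 -0.4] gap 1.001
```

View pics/d1.png

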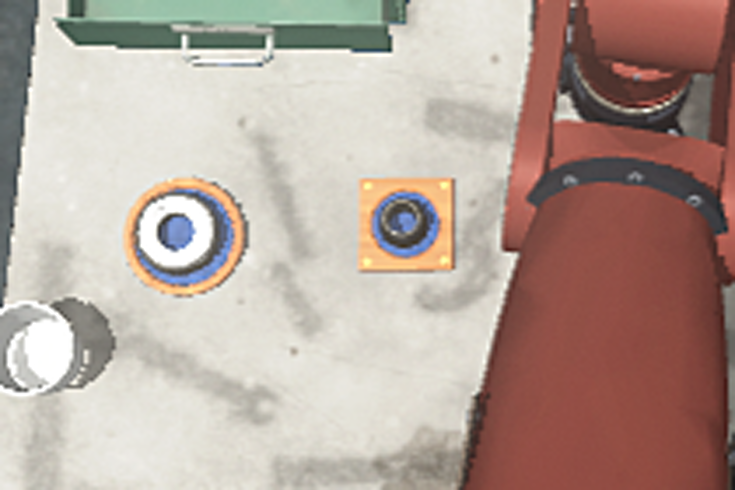

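The ring lies in its dish, its top at crop (178,232) against a dish centre of (187,237), partly due to parallax. I'll check its fit later. Now the plug gauge.

>>> creep_tool(
  increments="-0.0005,-0.0005,0.03,0 | 0,0,0.03,0 | 0,0,0.02,0 | 0,0,0.012,0 | 0,0,0.006,0 | 0,0,0,0 | 0,0,0,0 | 0,0,0,0",
)

```text
clock: 25.05
tcp_pos: [0.6169, -0.0304, 0.0118]
ee_rot: [1.255, 2.877, 0.001]
wrist_force: [0.3, 0.0, 0.4]
finger_gap: 1.003
grip_force: 0.0
```

```bash
python3 go.py .614 -.0298 .007 .7465
```

```text
turn 0.002 then dx 0.0024 dy -0.0017 dz 0.0048 | yaw 0.748 tilt -1.000 q6 -0.91 F [0.3 0.  0.4] gap 1.003
```

>>> creep_tool(
  increments="0,0,0,0 | 0,0,0,0 | 0,0,0,0 | 0,0,0,0 | 0,0,0,0 | 0,0,0,0 | 0,0,0,0",
  aperture=0.0,
  force=40,
)

```text
clock: 25.75
tcp_pos: [0.6155, -0.0303, 0.0105]
ee_rot: [-1.256, -2.879, 0.0]
wrist_force: [0.1, 0.1, 1.7]
finger_gap: 0.169
grip_force: 34.1
```

>>> creep_tool(
  increments="0,0,-0.01,0 | 0,0,-0.02,0 | 0,0,-0.03,0 | 0,0,-0.02,-0.12 | 0,0,0,-0.12 | 0,0,0,-0.12 | 0,0,0,-0.12 | 0,0,0,-0.12 | 0,0,0,0 | 0,0,0,0",
)

```text
clock: 26.75
tcp_pos: [0.6154, -0.0301, 0.0903]
ee_rot: [-0.353, -3.121, -0.0]
wrist_force: [-0.4, 0.2, -1.8]
finger_gap: 0.173
grip_force: 33.4
```

```bash
python3 go.py .4687 -.0247 .05 1.3497
```

```text
turn -0.004 then dx 0.1443 dy -0.0269 dz 0.0403 | yaw 1.346 tilt -1.000 q6 -1.51 F [-0.4  0.2 -1.8] gap 0.173
```

>>> creep_tool(
  increments="0.0288,-0.0054,0,-0.004 | 0.0288,-0.0054,0,0 | 0.0288,-0.0054,0,0 | 0.0288,-0.0054,0,0 | 0.0288,-0.0054,0,0 | 0,0,0.02,0 | 0,0,0.02,0 | 0,0,0,0 | 0,0,0,0 | 0,0,0,0",
)

```text
clock: 27.75
tcp_pos: [0.4703, -0.0254, 0.0514]
ee_rot: [0.344, 3.121, -0.0]
wrist_force: [-0.1, -0.4, -2.3]
finger_gap: 0.171
grip_force: 33.5
```

```bash
python3 go.py .4687 -.0247 .0155 1.3497
```

```text
turn 0.002 then dx 0.0018 dy 0.0003 dz 0.0359 | yaw 1.351 tilt -1.000 q6 -1.55 F [-0.1 -0.4 -2.3] gap 0.171
```

>>> creep_tool(
  increments="0,0,0,0 | 0,0,0,0",
)

```text
clock: 27.95
tcp_pos: [0.4701, -0.0254, 0.0512]
ee_rot: [0.343, 3.121, -0.0]
wrist_force: [0.6, -0.3, -1.2]
finger_gap: 0.17
grip_force: 33.5
```

```bash
python3 go.py .4687 -.0247 .0155 1.3497
```

Run:
```python
from h import *
c=capture("scene"); save(c,"e1.png",(170,150,370,290),4)
```

```text
turn 0.002 then dx 0.0015 dy 0.0003 dz 0.0357 | yaw 1.352 tilt -1.000 q6 -1.55 F [ 0.6 -0.3 -1.2] gap 0.170
```

View pics/e1.png

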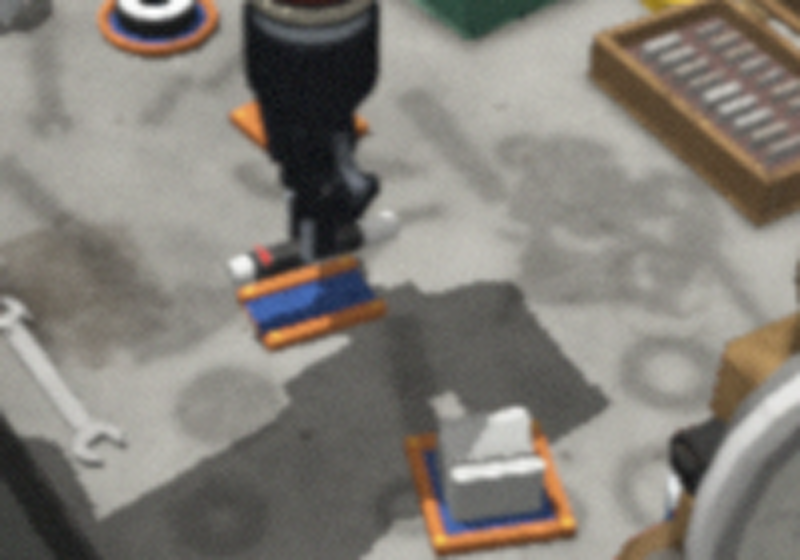

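The gauge hangs level above the channel at crop (310,250), parallel to the rails. The V block sits flat in its pocket at (495,480). Lowering.

>>> creep_tool(
  increments="0.0015,0,0.015,0 | 0,0,0.012,0 | 0,0,0.006,0 | 0,0,0.0025,0 | 0,0,0,0 | 0,0,0,0 | 0,0,0,0",
)

```text
clock: 28.7
tcp_pos: [0.4681, -0.025, 0.015]
ee_rot: [0.343, 3.122, -0.0]
wrist_force: [0.1, -0.6, -0.7]
finger_gap: 0.166
grip_force: 33.5
```

```bash
python3 go.py .4687 -.0247 .0152 1.3497
```

```text
turn 0.002 then dx -0.0006 dy 0.0004 dz -0.0002 | yaw 1.352 tilt -1.000 q6 -1.56 F [ 0.1 -0.6 -0.7] gap 0.166
```

Release, rise, and move the arm out of view (left and back) for the final check.

>>> creep_tool(
  increments="0,0,0,0 | 0,0,0,0 | 0,0,0,0 | 0,0,0,0 | 0,0,0,0 | 0,0,-0.01,0 | 0,0,-0.02,0 | 0,0,-0.03,0 | 0,0,-0.04,0 | 0,0,-0.04,0",
  aperture=1.0,
)

```text
clock: 29.7
tcp_pos: [0.4671, -0.0247, 0.1564]
ee_rot: [-0.343, -3.122, -0.0]
wrist_force: [0.6, 0.6, 0.4]
finger_gap: 0.999
grip_force: 0.0
```

>>> creep_tool(
  increments="0,0.03,-0.03,0 | 0,0.03,-0.03,0 | 0,0.03,-0.02,0 | 0,0.03,0,0 | 0,0.03,0,0 | 0,0.03,0,0 | 0,0.03,0,0 | 0,0.03,0,0 | 0,0.03,0,0 | 0,0.03,0,0",
)

```text
clock: 30.7
tcp_pos: [0.5328, 0.2692, 0.2356]
ee_rot: [0.343, 3.122, 0.0]
wrist_force: [-0.5, -0.1, 0.0]
finger_gap: 0.998
grip_force: 0.0
```

>>> creep_tool(
  increments="0.02,0.03,0,0 | 0.02,0.03,0,0 | 0.02,0.03,0,0 | 0.02,0.03,0,0 | 0.02,0.03,0,0 | 0,0.03,0,0 | 0,0.03,0,0 | 0,0,0,0 | 0,0,0,0",
)

```text
clock: 31.6
tcp_pos: [0.4804, 0.4948, 0.2349]
ee_rot: [-0.341, -3.123, 0.001]
wrist_force: [0.1, 0.3, -0.9]
finger_gap: 1.001
grip_force: 0.0
```

Run:
```python
from h import *
import pickle
G=pickle.load(open("res.pkl","rb")); N=dict(loupe="loupe_nest",v_block="block_nest",master_ring="ring_nest",plug_gauge_mid="plug_nest")
C={n:capture(n) for n in("top","scene")}
for l in ("loupe","v_block","master_ring","plug_gauge_mid","grease_tin","test_cup"):
    g=G[N.get(l,l)]
    for n,c in C.items():
        z0=.004 if l in N else 0; uv=proj(c,np.array([[g[0],g[1],.015]]))[0]
        ds=[d for d in finder.silhouettes(n,l) if np.hypot(*(d["centre"]-uv))<15]
        if ds: x,e=fit(l,[(c,ds[0]["mask"])],g,z0); print(l,n,"offset mm",((x[:2]-g[:2])*1e3).round(1),"dyaw mod 90",round(((x[2]-g[2]+np.pi/4)%(np.pi/2)-np.pi/4),3),round(e,2))
save(C["top"],"f1.png",(110,120,410,290),2.6); save(C["scene"],"f2.png",(130,110,380,300),3)
```

```text
loupe scene offset mm [-0.1  0.6] dyaw mod 90 0.126 0.08
v_block top offset mm [-0.8  0.4] dyaw mod 90 0.031 0.14
v_block scene offset mm [-0.4  0.4] dyaw mod 90 -0.138 0.11
master_ring top offset mm [-0.4  1.2] dyaw mod 90 0.109 0.29
master_ring scene offset mm [2.  4.7] dyaw mod 90 0.013 0.06
plug_gauge_mid top offset mm [-1.4  0.1] dyaw mod 90 -0.018 0.22
plug_gauge_mid scene offset mm [2.2 1.8] dyaw mod 90 0.137 0.39
grease_tin top offset mm [-0.7  0.2] dyaw mod 90 0.04 0.08
test_cup top offset mm [-3.5 -2.4] dyaw mod 90 -0.029 0.2
test_cup scene offset mm [0.2 4. ] dyaw mod 90 -0.048 0.1
```

View pics/f1.png

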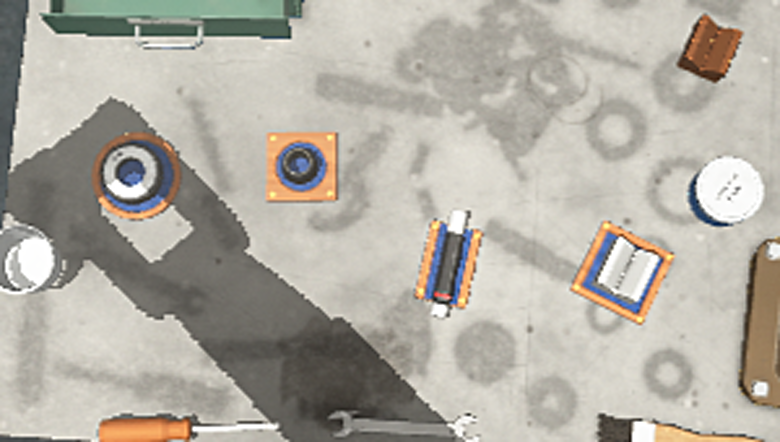

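View pics/f2.png

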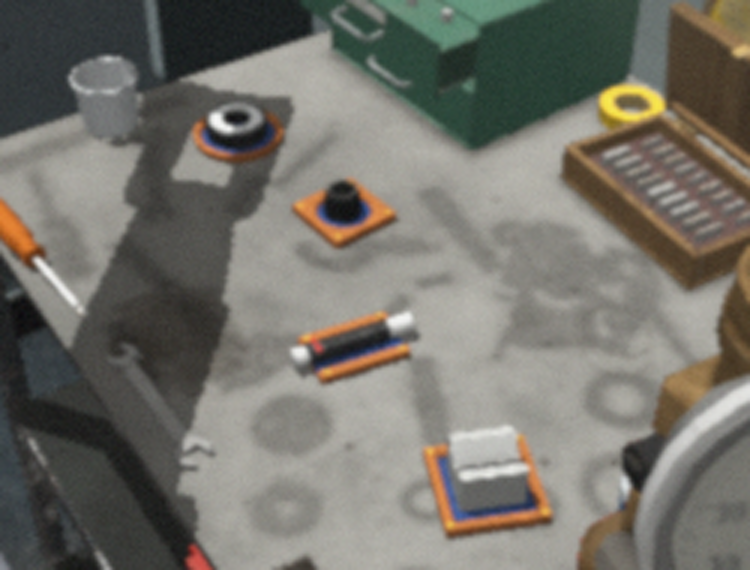

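Everything shows in its nest, and the tin and cup stand where they were. The ring looks a little off-centre in its dish at f1 (135,172), so I'll check that it lies flat.

Run:
```python
from h import *
import pickle
G=pickle.load(open("res.pkl","rb"));g=G["ring_nest"]; tiles=[]; C=[]
for n in("top","scene"):
    c=capture(n); d=[d for d in finder.silhouettes(n,"master_ring")][0]; C.append((c,d["mask"]))
for z in (.001,.004,.0065,.009): x,e=fit("master_ring",C,g,z); x2,e2=fit("master_ring",C[1:],g,z);print(z,((x[:2]-g[:2])*1e3).round(1),round(e,3),((x2[:2]-g[:2])*1e3).round(1),round(e2,3))
x,e=fit("master_ring",C,g,.004)
for c,m in C:
    u=proj(c,np.array([[g[0],g[1],.01]]))[0].astype(int)
    im=cv2.resize(c["color"][u[1]-22:u[1]+22,u[0]-25:u[0]+25,::-1],None,fx=8,fy=8,interpolation=cv2.INTER_CUBIC); tiles.append(np.clip(im*1.3,0,255).astype(np.uint8))
cv2.imwrite("pics/g.png",np.hstack(tiles))
```

```text
0.001 [1.7 1.8] 0.149 [3.2 6.4] 0.056
0.004 [1.  0.9] 0.117 [1.1 2.6] 0.058
0.0065 [-0.1 -0.3] 0.113 [-0.5 -0.5] 0.059
0.009 [-0.8 -1.3] 0.135 [-2.3 -3.7] 0.061
```

View pics/g.png

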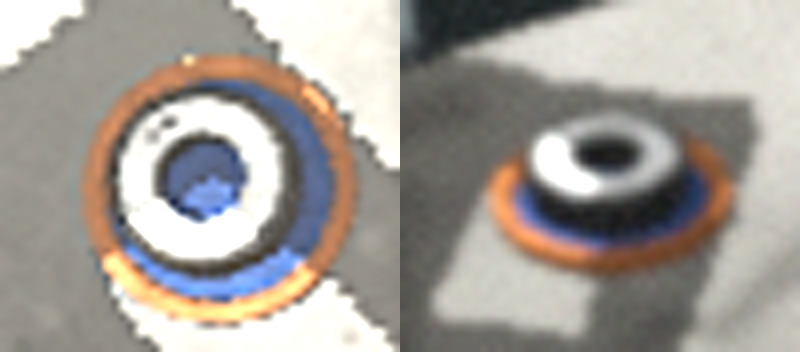

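The enlarged views show the ring level and inside the dish, with blue visible around it. Its offset is at most about 4 mm, within the 7 mm of play. I'm handing in.

```bash
python3 -c "
from cell import job
print(job.finish_job())"
```

```text
the job is handed in; nothing more can be done
None
```

All four gauging items are down in their nests, placed in the order asked. The grease tin and test cup were left untouched, and I handed the job in at about 32 s of the 86 s allowed.

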